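# Nest the prep cups from the sloping rack

## Robot

A 7-joint arm with a two-finger parallel gripper is mounted at the origin on the work surface. World frame = base frame: x ahead of the robot, y to its left, z up, the work surface at z = 0. Lengths are in m, angles in rad, forces in N, time in s.
With the tool pointing down it reaches from about 0.375 to 0.925 m from the base axis. Payload 3.1 kg.
Tool frame: the origin (TCP) lies on the centre line of the jaws, within the pads' length; the fingertips stand 25 mm ahead of it and the grasp point (between the pads) lies 6 mm ahead of it; z points along the fingers, y is the line along which they close (so a half turn about z gives the same grasp; the last joint's range is limited). The gripper opens to 85 mm and grips with 20 to 120 N. Pads are 22 mm wide; open, the fingers measure 114 mm over their backs; the gripper's body (76 mm by 85 mm) begins 54 mm behind the grasp point. The pads swing forward as they close: fully open they stand 13 mm farther back than shut.
Start: joints at [1.048, 0.383, 0.044, 1.598, -0.018, 1.161, -0.05], TCP at [0.268, -0.592, 0.256] pointing down, gripper open.
Joint ranges: [-2.61, 2.61], [-0.41, 2.15], [-1.48, 1.57], [0, 2.5], [-1.57, 4.71], [0.05, 1.97], [-2.85, 2.85]. Speed limits (rad/s): [2.79, 2.79, 3.14, 3.14, 3.14, 3.14, 3.14].

## Interface

Orientations are given as a 3x3 rotation matrix whose columns are the frame's x, y, z axes.
In Python, from rig import telemetry, cams, workorder gives the robot as it stands. The module is installed in compiled form; this text tells all that it offers.
- The arm moves only by the tool carry_out, never from a script. Its argument "targets" is a list of rows, each a list of 7 numbers: the shift along the world's x, y, z each as a share of 0.3 m, from -1 to 1, then the turn, a rotation vector about the world's x, y, z each as a share of 1.5 rad, from -1 to 1, then the opening, from 0 (shut) to 1 (fully open). A call has 1 to 20 rows; each row is the pose to reach, as a shift and turn from the pose commanded when the call began; what a row does not reach only later rows make up. A row lasts 1/12 s, in which the tool goes at most 41.7 mm and 7.16 degrees, less where a joint would pass 70% of its speed; a pose out of reach is approached as far as the arm can. A call with a number of a shift or a turn outside -1 to 1 is refused whole. A call with a gripper value outside its range is refused whole. The fingers move at their own pace and stop on an object; the grip force is fixed at half the most. Time passes only in rows, so rows that repeat a pose let the fingers close. It gives the time, the measured TCP pose, the force, the opening and the grip force at its end, in the units of the state.
- telemetry.sense(): the state, without advancing time (a new reading comes with each control period).
- cams.get_image(name): name is "scene" or "top" or "wrist"; returns (picture, depth): 400x640x3 uint8, blue, green, red; 400x640 float32, m along the optical axis (not along the pixel's ray), 0 where there is no reading.
- cams.get_calibration(name): a dict with "camera_matrix" (3x3 intrinsics, pixels), "k1" (the pictures are not rectified: a ray, as slopes to the right and down, at radius r is drawn at 1 + k1 r^2 times it, then the intrinsics apply), "R" (3x3) and "t" (3): a world point X has camera coordinates R X + t. Camera axes: x right, y down, z forward; pixel columns grow to the right and rows downward; lengths in m; the calibration is good to about 2 mm. A picture is of the moment at which its call begins: read the wrist's pose just before it. get_calibration takes no time and is no camera call; for the wrist camera it gives the pose at the moment of the call.
- workorder.sign_off(): hands the job in; it is judged then, once.
The state is a dict: "time_s": time; "joint_positions": joint angles; "qd": joint speeds; "tau": joint torques, N m; "tool_pos": TCP position; "eef_rot": TCP orientation; "ft_force": force on the tool from outside, world axes, zero at the start; "moment": the same for the moment, N m; "opening": finger opening in m; "grip_force": force on a finger pad.
Only numpy, scipy, OpenCV 4.12 (cv2) and the standard library are available. Lean on these libraries where they do the work, as an engineer would, in place of code of your own. Each camera call takes 0.05 s, during which the arm holds its last target. There are 200 camera calls.

## Task

Take the two open steel cups out of the sloping rack and nest them, upright and fully home, one after the other onto the matching cup that stands on the worktop, so that all three make one straight stack. Leave the standing cup where it is and the stack standing free, and leave the lidded shaker in its hole of the rack, the bottle and the piece of radish undisturbed.

Things in the scene. Friction and masses are not known exactly. Their poses are not given: they have to be found in the camera images.
- cup_a_center (a point): Open steel cup, one of three alike, 100-200 g, hanging in a rack hole. 115 mm high; foot 39 mm in diameter, body widening to 55 mm at 70 mm up, where a flat shoulder steps out to a straight collar, 66 mm in diameter, that runs 45 mm up to the rim. Wall 2.5 mm, collar 61 mm inside. The point is on the axis half-way up (57.5 mm below the rim); z points along the axis to the open mouth.
- cup_b_center (a point): The second cup in the rack, the same as cup_a; point and axes likewise. In the rack a cup's shoulder rests on the sloping plate, so only its collar stands out above it; it draws out straight along its axis (its body is 70 mm long below the shoulder).
- cup_c_center (a point): The third such cup, loose, standing mouth up on the worktop: same size, point and axes; centre 57.5 mm above the worktop. The stack is built on it. Nested fully home, a cup's shoulder rests on the rim of the cup below: its centre is 45 mm above that cup's centre, with about 2.5 mm of play all round.
- rack: Fixed steel rack: plate 100 x 350 mm sloping 30 degrees, low edge to the robot. Origin on the worktop below the middle hole; x level, away from the robot; y along the row; z up. Three 58 mm holes at y = -115, 0, 115 mm, centres about 95 mm up. Things in them lean 30 degrees with tops towards -x: axis (-0.5, 0, 0.866) in rack axes. Which hole holds which thing varies.
- shaker_center (a point): Lidded white shaker in the remaining hole of the rack, outline like a cup but closed with a domed top, 118 mm high; the point is on its axis 57.5 mm above its foot. A bystander.
- bottle_center (a point): Amber glass bottle standing on the worktop, 66 mm in diameter, 190 mm high; the point is half-way up. A bystander.
- radish_center (a point): Short piece of white radish standing on the cutting board (14 mm thick) beyond the work, 74 mm in diameter, 60 mm high; the point is half-way up. A bystander.
Not all that is in view belongs to the job. What is shaped like the part that bears cup_c_center but blue or orange is not meant.

How it is judged:
By the outcome, as a careful person would: the job done as asked, in the order asked, and still so for the second after the job is handed in, with the robot touching nothing.
It also fails if it takes over 67 s, if anything falls off the work surface, if the arm or the gripper's body presses on something with over 40 N, if the wrist force passes 120 N, or if a joint passes its speed limit or range.

## Working session

There is one attempt and no reset: what is moved stays moved. The work goes in short steps, Python scripts to look and compute and a tool call to move; the robot and the scene stay as the last step left them, time stands still between calls to the robot, and variables do not carry over. Pictures are saved under pics/ and viewed, at most 10 in all, crops included, and the job is handed in when it is done.

Besides the shell and the picture viewer there is one more tool, called after ">>>" in YAML: its name, and indented under it one key for each argument. carry_out: Moves the arm, as the interface text tells. Its arguments: {"type":"object","properties":{"targets":{"type":"array"}},"required":["targets"]}

```bash
mkdir -p pics; cat > h.py <<'E'
import numpy as np, cv2
from rig import telemetry, cams, workorder
def grab(n):
    c=cams.get_calibration(n); im,d=cams.get_image(n); return im,d,c
def pts(d,c,mask=None):
    K=np.array(c["camera_matrix"]); k1=c["k1"]
    v,u=np.nonzero(d>0 if mask is None else (d>0)&mask)
    x=(u-K[0,2])/K[0,0]; y=(v-K[1,2])/K[1,1]
    xd,yd=x.copy(),y.copy()
    for _ in range(8):
        s=1+k1*(x*x+y*y); x,y=xd/s,yd/s
    z=d[v,u]; P=np.stack([x*z,y*z,z],1)
    return (P-np.array(c["t"]).ravel())@np.array(c["R"]),u,v
def pmap(d,c):
    P,u,v=pts(d,c); M=np.full(d.shape+(3,),np.nan); M[v,u]=P; return M
E
python3 - <<'E'
from h import *
for n in("scene","top"):
    im,d,c=grab(n); cv2.imwrite(f"pics/{n}0.png",im); np.savez(f"{n}0.npz",d=d,M=pmap(d,c)); print(n,c,(d>0).mean())
s=telemetry.sense(); print(s)
E
```

```text
scene {'camera_matrix': array([[393.84911798,   0.        , 324.08137253],
       [  0.        , 393.84911798, 195.28069353],
       [  0.        ,   0.        ,   1.        ]]), 'k1': 0.0028411530797103454, 'R': array([[ 0.80087843,  0.59843783,  0.02158482],
       [ 0.41813001, -0.5330456 , -0.7355472 ],
       [-0.42867358,  0.59810915, -0.67712954]]), 't': array([-0.57217988, -0.11745404,  1.42571504])} 0.99333984375
top {'camera_matrix': array([[419.29912261,   0.        , 320.56591117],
       [  0.        , 419.29912261, 199.56076229],
       [  0.        ,   0.        ,   1.        ]]), 'k1': -0.0698231222478399, 'R': array([[-0.02324057, -0.99969868, -0.00790117],
       [-0.9814809 ,  0.02431881, -0.19001008],
       [ 0.19014497,  0.00333891, -0.98175035]]), 't': array([0.12951715, 0.62519732, 1.23687317])} 0.9960703125
{'time_s': 0.1, 'joint_positions': array([ 1.04817265,  0.38377311,  0.0438435 ,  1.5994365 , -0.0178996 ,
        1.16120941, -0.04989208]), 'qd': array([-0.00181367, -0.0024502 ,  0.00145849, -0.00305725, -0.00031779,
        0.00128657,  0.00158585]), 'tau': array([ 2.81083871e-03, -4.34732902e+01,  1.02936555e+00, -2.50454110e+01,
        1.09110944e-02,  5.47567382e-03, -8.17964661e-06]), 'tool_pos': array([ 0.26756837, -0.59148798,  0.25499092]), 'eef_rot': array([[ 9.11077856e-01,  4.12232801e-01, -1.12147430e-03],
       [ 4.12234306e-01, -9.11075305e-01,  2.16006723e-03],
       [-1.31296973e-04, -2.43029960e-03, -9.99997038e-01]]), 'ft_force': array([-0.71996688, -0.31534963,  0.44927393]), 'moment': array([ 0.00912603, -0.03090327, -0.02064944]), 'grip_force': 0.0, 'opening': 0.0855183307300903}
```

View pics/scene0.png

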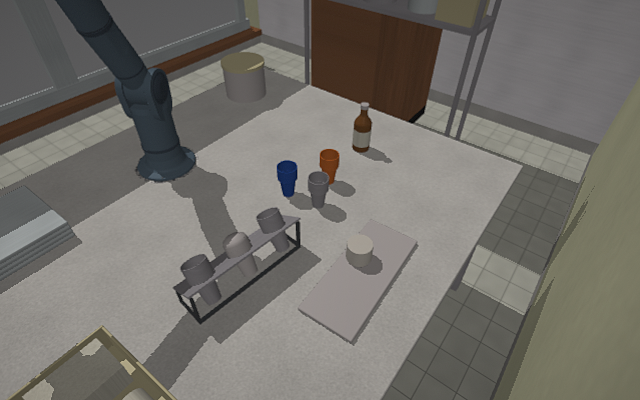

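View pics/top0.png

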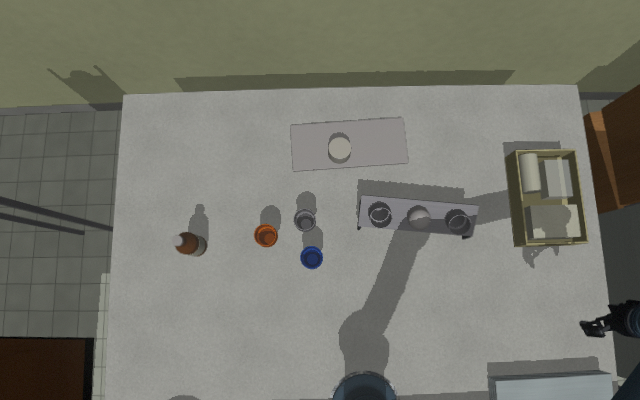

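The top view shows the steel standing cup at (305,219), with blue (311,257) and orange (265,236) decoys. The rack cups are at (380,213) and (457,219), with the shaker between them at (418,215).

```bash
cat > fit.py <<'E'
from h import *
from scipy.optimize import least_squares
T=np.load("top0.npz")["M"]; S=np.load("scene0.npz")["M"]
def box(M,u0,u1,v0,v1): 
    P=M[v0:v1,u0:u1].reshape(-1,3); return P[np.isfinite(P).all(1)]
def circ(P,r=None,rim=None):
    f=lambda p:np.hypot(P[:,0]-p[0],P[:,1]-p[1])-(r if r else p[2])
    p0=list(P[:,:2].mean(0))+([] if r else [.03])
    return least_squares(f,p0,loss="soft_l1",f_scale=.002).x
for n,b in dict(c=(290,320,205,235),blue=(296,326,243,273),orange=(250,280,222,252),bottle=(165,215,225,262),radish=(325,355,130,165)).items():
    P=box(T,*b); z=P[:,2]; print(n,"zmax",np.percentile(z,99), circ(P[(z>.1)&(z<.125)]) if n in("c","blue","orange") else P[z>np.percentile(z,98)-.01].mean(0))
# outer surface of c from scene
P=box(S,302,336,165,212); z=P[:,2]; Q=P[(z>.078)&(z<.118)]
print("scene c",circ(Q,.033),len(Q))
# plate plane
P=box(T,355,480,190,240); P=P[(P[:,2]>.055)&(P[:,2]<.135)]
best=None; rng=np.random.default_rng(0)
for _ in range(500):
    a=P[rng.choice(len(P),3)]; n=np.cross(a[1]-a[0],a[2]-a[0]); n/=np.linalg.norm(n)+1e-12
    k=abs((P-a[0])@n)<.003
    if best is None or k.sum()>best.sum(): best=k
Q=P[best]; m=Q.mean(0); n=np.linalg.svd(Q-m)[2][2]; n*=np.sign(n[2])
print("plate",m,n,np.degrees(np.arccos(n[2])),len(Q)); 
R=cv2.minAreaRect(Q[:,:2].astype(np.float32)); print("rect",R)
az=np.arctan2(n[1],n[0])  # tops direction (-x rack)
rx=-np.array([np.cos(az),np.sin(az),0]); print("yaw",np.degrees(np.arctan2(rx[1],rx[0])))
e=np.cross(np.array([0,0,1]),n); e/=np.linalg.norm(e); f=np.cross(n,e)
for nm,M,b in (("A",T,(360,402,193,232)),("B",T,(437,478,196,240)),("A",S,(255,288,205,252)),("B",S,(178,218,250,305)),("Sh",T,(403,433,200,232))):
    P=box(M,*b); h=(P-m)@n; Q=P[(h>.008)&(h<.047)]
    L=np.stack([(Q-m)@e,(Q-m)@f],1)
    k=np.hypot(*(L-np.median(L,0)).T)<.05; L=L[k]
    # outer/inner mix: robust residual to nearest of the two radii
    rs=np.array([.0305,.033]) if M is T else np.array([.0305,.033])
    g=lambda p:(lambda r:np.abs(r[:,None]-rs)[np.arange(len(r)),np.abs(r[:,None]-rs).argmin(1)])(np.hypot(*(L-p).T))
    s=least_squares(g,L.mean(0),loss="soft_l1",f_scale=.002).x
    ctr=m+e*s[0]+f*s[1]
    print(nm,len(L),"hmax",np.percentile(h[h<.06],99),"shoulder pt",ctr,"res",np.median(g(s)))
E
python3 fit.py
```

```text
c zmax 0.11706896744701704 [0.56093337 0.16372083 0.03151705]
blue zmax 0.11735701780350243 [0.44936256 0.14576976 0.03164096]
orange zmax 0.11786508198634019 [0.51745245 0.28013336 0.031515  ]
bottle zmax 0.19124683362707606 [0.4978414  0.51282394 0.1889335 ]
radish zmax 0.07908110828708093 [0.7900217  0.05189578 0.07418313]
scene c [0.56508672 0.16772346] 436
plate [ 0.57080032 -0.17067334  0.09841635] [-0.4968617   0.0585125   0.86585492] 30.019530443040832 1880
rect ((0.5645731687545776, -0.1752222627401352), (0.3520032465457916, 0.09205413609743118), 83.21420288085938)
yaw -6.716454477505193
A 254 hmax 0.04587979615829676 shoulder pt [ 0.57870267 -0.06044884  0.09550231] res 0.0004063085221989067
B 293 hmax 0.0463389909069464 shoulder pt [ 0.55231618 -0.28848253  0.0957707 ] res 0.0005879178643102972
A 406 hmax 0.04269507712862965 shoulder pt [ 0.58130388 -0.05731145  0.09678297] res 0.0006519185414650477
B 554 hmax 0.042368912971814415 shoulder pt [ 0.55443948 -0.2852746   0.09677234] res 0.0006166358938956076
Sh 372 hmax 0.04977490962057696 shoulder pt [ 0.56406805 -0.17597567  0.09491143] res 0.0036713474979521137
```

```bash
cat >> h.py <<'E'
from scipy.spatial.transform import Rotation as Ro
n=np.array([-.497,.0585,.8658]); n/=np.linalg.norm(n)
ry=np.array([.117,.993,0]); ry/=np.linalg.norm(ry)
def frame(z,y):
    z=z/np.linalg.norm(z); y=y-z*(y@z); y/=np.linalg.norm(y); return np.stack([np.cross(y,z),y,z],1)
RT=frame(-n,-ry); RD=frame(np.array([0,0,-1.]),-ry)
SA=np.array([.580,-.059,.096]); SB=np.array([.5534,-.287,.0963])
def delta(p,R):
    s=telemetry.sense(); w=Ro.from_matrix(R@np.array(s["eef_rot"]).T).as_rotvec()
    print("shift",np.round((p-s["tool_pos"])/.3,3),"turn",np.round(w/1.5,3), "tcp",np.round(s["tool_pos"],4),"t",s["time_s"])
E
python3 -c "
from h import *
delta(SB+n*.16,RT)"
```

```text
shift [ 0.688  1.046 -0.067] turn [ 0.053 -0.35  -0.353] tcp [ 0.2676 -0.5915  0.255 ] t 0.1
```

>>> carry_out:
  targets:
    - [0.25,0.4,0.05,0.02,-0.12,-0.12,1]
    - [0.5,0.8,0.05,0.04,-0.24,-0.24,1]
    - [0.69,1,0,0.053,-0.35,-0.353,1]
    - [0.69,1,0,0.053,-0.35,-0.353,1]
    - [0.69,1,0,0.053,-0.35,-0.353,1]
    - [0.69,1,0,0.053,-0.35,-0.353,1]
    - [0.69,1,-0.05,0.053,-0.35,-0.353,1]
    - [0.69,1,-0.05,0.053,-0.35,-0.353,1]
    - [0.69,1,-0.05,0.053,-0.35,-0.353,1]
    - [0.69,1,-0.067,0.053,-0.35,-0.353,1]
    - [0.69,1,-0.067,0.053,-0.35,-0.353,1]
    - [0.69,1,-0.067,0.053,-0.35,-0.353,1]
    - [0.69,1,-0.067,0.053,-0.35,-0.353,1]
    - [0.69,1,-0.067,0.053,-0.35,-0.353,1]

```text
time_s: 1.27
tool_pos: [0.4741, -0.2943, 0.2364]
eef_rot: [[0.859, -0.121, 0.497], [-0.104, -0.993, -0.062], [0.501, 0.002, -0.865]]
ft_force: [-0.4, -0.6, 0.3]
opening: 0.0853
grip_force: 0.0
```

```bash
python3 - <<'E'
from h import *
im,d,c=grab("wrist"); cv2.imwrite("pics/w1.png",im); np.savez("w1.npz",M=pmap(d,c)); print((d>0).mean(), c["R"],c["t"])
M=pmap(d,c); P=M.reshape(-1,3); P=P[np.isfinite(P).all(1)]
from scipy.optimize import least_squares
e=np.cross([0,0,1],n); e/=np.linalg.norm(e); f=np.cross(n,e)
for nm,S in (("A",SA),("B",SB)):
    h=(P-S)@n; L=np.stack([(P-S)@e,(P-S)@f],1); k=(np.hypot(*L.T)<.045)&(h>.01)&(h<.05); Q=L[k]
    if len(Q)<50: print(nm,len(Q)); continue
    rs=np.array([.0305,.033]); g=lambda p:np.abs(np.hypot(*(Q-p).T)[:,None]-rs).min(1)
    s=least_squares(g,[0,0],loss="soft_l1",f_scale=.002).x
    print(nm,len(Q),S+e*s[0]+f*s[1],"rim h",np.percentile(h[k],98),np.median(g(s)))
delta(SB+n*.036,RT)
E
```

```text
0.99596484375 [[-0.12159363 -0.99257789  0.00203194]
 [-0.97469006  0.1190149  -0.18924782]
 [ 0.18760137 -0.02499185 -0.98192726]] [-0.23445314  0.58394758  0.27311203]
A 4333 [ 0.57865542 -0.05897064  0.09522618] rim h 0.04334566001497693 0.00045848149435317315
B 2713 [ 0.55218444 -0.28738993  0.09562857] rim h 0.04328460392339002 0.00029098276936173964
shift [ 0.204  0.031 -0.363] turn [0.001 0.    0.003] tcp [ 0.4742 -0.2942  0.2365] t 1.3167
```

View pics/w1.png

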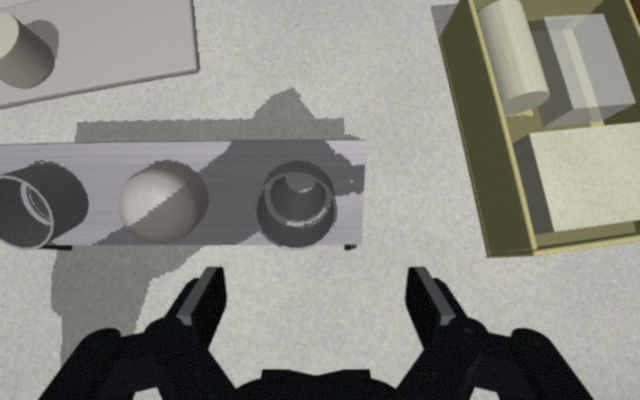

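The wrist view shows cup B centred at (297,203) between the open fingers at (205,310) and (430,310). The fit agrees with the overview to 1–2 mm, so I'll align sideways, descend along the axis and grip.

>>> carry_out:
  targets:
    - [-0.004,0.054,0,0,0,0,1]
    - [-0.004,0.054,0,0,0,0,1]
    - [0.05,0.049,-0.09,0,0,0,1]
    - [0.1,0.042,-0.18,0,0,0,1]
    - [0.13,0.037,-0.24,0,0,0,1]
    - [0.16,0.033,-0.3,0,0,0,1]
    - [0.185,0.03,-0.335,0,0,0,1]
    - [0.201,0.029,-0.364,0,0,0,1]
    - [0.201,0.029,-0.364,0,0,0,1]
    - [0.201,0.029,-0.364,0,0,0,1]
    - [0.201,0.029,-0.364,0,0,0,0]
    - [0.201,0.029,-0.364,0,0,0,0]
    - [0.201,0.029,-0.364,0,0,0,0]
    - [0.201,0.029,-0.364,0,0,0,0]
    - [0.201,0.029,-0.364,0,0,0,0]
    - [0.201,0.029,-0.364,0,0,0,0]
    - [0.201,0.029,-0.364,0,0,0,0]

```text
time_s: 2.73
tool_pos: [0.5349, -0.2844, 0.1288]
eef_rot: [[0.859, -0.118, 0.498], [-0.101, -0.993, -0.062], [0.502, 0.003, -0.865]]
ft_force: [-4.2, 0.9, 5.7]
opening: 0.0653
grip_force: 64.5
```

>>> carry_out:
  targets:
    - [-0.033,0.004,0.058,0,0,0,0]
    - [-0.066,0.008,0.115,0,0,0,0]
    - [-0.099,0.012,0.173,0,0,0,0]
    - [-0.133,0.016,0.231,0,0,0,0]
    - [-0.166,0.0195,0.289,0,0,0,0]
    - [-0.199,0.023,0.346,0,0,0,0]
    - [-0.199,0.1,0.45,0,0.05,0,0]
    - [-0.15,0.2,0.55,0,0.1,0,0]
    - [-0.15,0.3,0.6,0,0.15,0,0]
    - [-0.15,0.4,0.6,0,0.2,0,0]
    - [-0.1,0.5,0.6,0,0.25,0,0]
    - [-0.1,0.6,0.6,0,0.3,0,0]
    - [-0.1,0.7,0.6,0,0.3,0,0]
    - [-0.1,0.8,0.6,0,0.3,0,0]
    - [-0.1,0.9,0.6,0,0.3,0,0]
    - [-0.1,1,0.6,0,0.3,0,0]
    - [-0.1,1,0.6,0,0.3,0,0]
    - [-0.1,1,0.6,0,0.3,0,0]

```text
time_s: 4.23
tool_pos: [0.5047, 0.019, 0.3075]
eef_rot: [[0.992, -0.1, 0.073], [-0.095, -0.994, -0.061], [0.078, 0.053, -0.996]]
ft_force: [0.0, -1.1, -1.0]
opening: 0.0653
grip_force: 67.7
```

```bash
python3 -c "
from h import *
delta(np.array([.5625,.1655,.255]),RD)"
```

```text
shift [ 0.193  0.488 -0.175] turn [ 0.041  0.048 -0.013] tcp [0.5047 0.019  0.3075] t 4.2333
```

>>> carry_out:
  targets:
    - [0.05,0.12,0,0.02,0.03,0,0]
    - [0.1,0.25,0,0.041,0.048,-0.013,0]
    - [0.15,0.38,0,0.041,0.048,-0.013,0]
    - [0.193,0.488,0,0.041,0.048,-0.013,0]
    - [0.193,0.488,-0.1,0.041,0.048,-0.013,0]
    - [0.193,0.488,-0.175,0.041,0.048,-0.013,0]
    - [0.193,0.488,-0.175,0.041,0.048,-0.013,0]
    - [0.193,0.488,-0.175,0.041,0.048,-0.013,0]
    - [0.193,0.488,-0.175,0.041,0.048,-0.013,0]

```text
time_s: 4.98
tool_pos: [0.5641, 0.1611, 0.2555]
eef_rot: [[0.992, -0.125, 0.0], [-0.125, -0.992, -0.0], [0.0, 0.0, -1.0]]
ft_force: [-0.1, -0.1, -1.4]
opening: 0.0652
grip_force: 67.7
```

```bash
python3 - <<'E'
from h import *
im,d,c=grab("scene"); M=pmap(d,c); np.savez("scene1.npz",M=M)
cv2.imwrite("pics/s1.png",cv2.resize(im[90:230,240:400],None,fx=4,fy=4,interpolation=cv2.INTER_CUBIC))
im,d,c=grab("top"); np.savez("top1.npz",M=pmap(d,c))
iw,dw,cw=grab("wrist"); np.savez("w2.npz",M=pmap(dw,cw))
cv2.imwrite("pics/w2.png",np.hstack([cv2.resize(iw,(400,250)),cv2.resize(im[150:280,230:380],(288,250))]))
s=telemetry.sense(); print(s["tool_pos"],s["eef_rot"],s["ft_force"])
E
```

```text
[0.56438907 0.16235301 0.256618  ] [[ 9.92258639e-01 -1.24161316e-01  2.60012051e-03]
 [-1.24163732e-01 -9.92261430e-01  7.88594733e-04]
 [ 2.48208634e-03 -1.10533060e-03 -9.99996309e-01]] [ 0.39685087  0.21603393 -1.3106073 ]
```

View pics/s1.png

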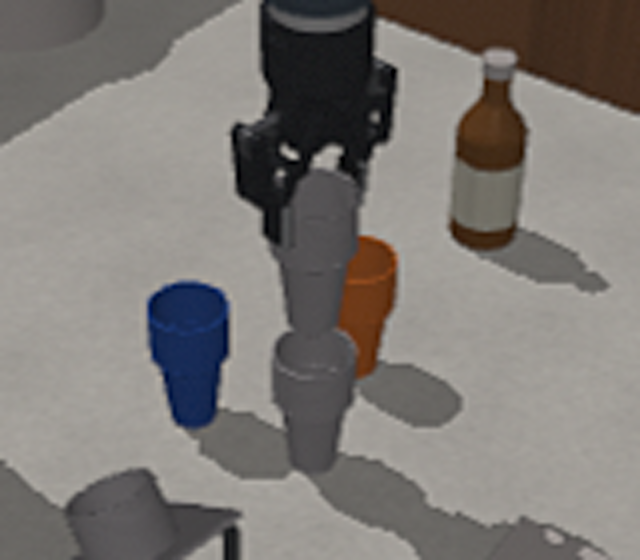

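View pics/w2.png

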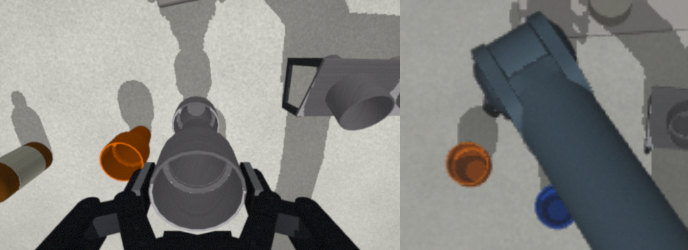

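The scene crop shows the held cup upright above the steel cup, with its foot at about (312,330) and C's mouth at (315,350). The wrist view shows both mouths in line. I'll fit each cup in the same image to get the relative offset.

```bash
cat > rel.py <<'E'
from h import *
from scipy.optimize import least_squares
def prof(s): # outer radius vs height above foot
    return np.where(s<.07,.0195+(.0275-.0195)*s/.07,.033)
def fitcup(M,xy,zf,h0=.005,h1=.115,tilt=True):
    P=M.reshape(-1,3); P=P[np.isfinite(P).all(1)]
    s=P[:,2]-zf; r=np.hypot(P[:,0]-xy[0],P[:,1]-xy[1])
    k=(s>h0)&(s<h1)&(abs(s-.07)>.006)&(r<.042); Q=P[k]; s=s[k]
    def g(p):
        a=p[2:]*.1 if tilt else np.zeros(2)
        c=p[:2]+xy; return np.hypot(Q[:,0]-c[0]-a[0]*(s-.0575),Q[:,1]-c[1]-a[1]*(s-.0575))-prof(s)
    o=least_squares(g,np.zeros(4 if tilt else 2),loss="soft_l1",f_scale=.0015)
    print(len(Q),"xy",np.round(o.x[:2]+xy,4),"tilt deg",np.round(np.degrees(o.x[2:]*.1),2),"med",np.round(np.median(abs(g(o.x))),4))
    return o.x[:2]+xy
E
python3 - <<'E'
from rel import *
for f in("scene1","w2"):
    M=np.load(f+".npz")["M"]; print(f)
    h=fitcup(M,np.array([.564,.163]),.150,.005,.07 if f=="scene1" else .115)
    c=fitcup(M,np.array([.563,.166]),0.,.005,.113)
    c2=fitcup(M,np.array([.563,.166]),0.,.072,.113,False)
    print("held-C",np.round(h-c,4),np.round(h-c2,4))
M=np.load("w2.npz")["M"]; P=M.reshape(-1,3); 
k=(np.hypot(P[:,0]-.563,P[:,1]-.166)<.05)
for a,b in((.1,.125),(.24,.29)):
    q=P[k&(P[:,2]>a)&(P[:,2]<b)]; print(len(q),np.percentile(q[:,2],[50,90,98,100]))
E
```

```text
scene1
207 xy [0.5648 0.1635] tilt deg [-0.31 -1.05] med 0.0008
501 xy [0.5646 0.1674] tilt deg [ 0.88 -0.78] med 0.0013
344 xy [0.5652 0.1668] tilt deg [] med 0.0016
held-C [ 0.0002 -0.0038] [-0.0004 -0.0033]
w2
18602 xy [0.5659 0.1626] tilt deg [-0.54 -0.18] med 0.0013
1551 xy [0.5647 0.1648] tilt deg [-2.77  0.25] med 0.001
911 xy [0.5626 0.165 ] tilt deg [] med 0.0004
held-C [ 0.0013 -0.0023] [ 0.0033 -0.0024]
676 [0.11246586 0.11376217 0.11427719 0.1153159 ]
16988 [0.26002997 0.28622271 0.2894553  0.28999777]
```

>>> carry_out:
  targets:
    - [0,0,0,0,0,0,0]
    - [0,0,0,0,0,0,0]
    - [0,0,0,0,0,0,0]
    - [0,0,0,0,0,0,0]

```text
time_s: 5.47
tool_pos: [0.5632, 0.1629, 0.2548]
eef_rot: [[0.992, -0.123, -0.001], [-0.123, -0.992, 0.0], [-0.001, -0.0, -1.0]]
ft_force: [-0.2, 0.2, -1.1]
opening: 0.0655
grip_force: 67.7
```

```bash
python3 - <<'E'
from rel import *
print(telemetry.sense()["tool_pos"])
for f in("scene","wrist"):
    im,d,c=grab(f); M=pmap(d,c)
    h=fitcup(M,np.array([.564,.163]),.150,.005,.07 if f=="scene" else .115)
    c2=fitcup(M,np.array([.563,.166]),0.,.072,.113,False)
    print("held-C",np.round(h-c2,4))
print(telemetry.sense()["tool_pos"])
E
```

```text
[0.56318359 0.16289526 0.25479266]
208 xy [0.5641 0.1653] tilt deg [-0.18 -0.9 ] med 0.0008
343 xy [0.5652 0.1668] tilt deg [] med 0.0014
held-C [-0.0012 -0.0015]
18669 xy [0.5643 0.1634] tilt deg [-0.16 -0.23] med 0.0013
963 xy [0.5627 0.1651] tilt deg [] med 0.0004
held-C [ 0.0016 -0.0017]
[0.56306721 0.16289855 0.25453448]
```

>>> carry_out:
  targets:
    - [0,0.005,-0.05,0,0,0,0]
    - [0,0.005,-0.1,0,0,0,0]
    - [0,0.005,-0.14,0,0,0,0]
    - [0,0.005,-0.18,0,0,0,0]
    - [0,0.005,-0.22,0,0,0,0]
    - [0,0.005,-0.25,0,0,0,0]
    - [0,0.005,-0.28,0,0,0,0]
    - [0,0.005,-0.3,0,0,0,0]
    - [0,0.005,-0.315,0,0,0,0]
    - [0,0.005,-0.315,0,0,0,0]
    - [0,0.005,-0.315,0,0,0,0]

```text
time_s: 6.48
tool_pos: [0.5633, 0.1645, 0.16]
eef_rot: [[0.992, -0.122, -0.001], [-0.122, -0.992, 0.001], [-0.001, -0.0, -1.0]]
ft_force: [-0.2, -0.2, -1.2]
opening: 0.0655
grip_force: 67.7
```

No contact yet. I'll step down slowly.

>>> carry_out:
  targets:
    - [0,0,-0.007,0,0,0,0]
    - [0,0,-0.014,0,0,0,0]
    - [0,0,-0.019,0,0,0,0]
    - [0,0,-0.022,0,0,0,0]
    - [0,0,-0.022,0,0,0,0]
    - [0,0,-0.022,0,0,0,0]

```text
time_s: 6.98
tool_pos: [0.5632, 0.1644, 0.1534]
eef_rot: [[0.992, -0.123, -0.001], [-0.123, -0.992, 0.0], [-0.001, -0.0, -1.0]]
ft_force: [0.3, -0.2, -1.3]
opening: 0.0651
grip_force: 67.8
```

>>> carry_out:
  targets:
    - [0,0,-0.004,0,0,0,0]
    - [0,0,-0.007,0,0,0,0]
    - [0,0,-0.007,0,0,0,0]
    - [0,0,-0.007,0,0,0,0]

```text
time_s: 7.32
tool_pos: [0.5641, 0.1643, 0.1532]
eef_rot: [[0.992, -0.123, 0.001], [-0.123, -0.992, -0.0], [0.001, 0.0, -1.0]]
ft_force: [-2.5, -1.6, 6.6]
opening: 0.0657
grip_force: 68.4
```

Contact at TCP z 0.153, and home was expected at about 0.152. I'll release, back off and check.

>>> carry_out:
  targets:
    - [0,0,-0.003,0,0,0,1]
    - [0,0,-0.003,0,0,0,1]
    - [0,0,-0.003,0,0,0,1]
    - [0,0,-0.003,0,0,0,1]
    - [0,0,0.03,0,0,0,1]
    - [0,0,0.07,0,0,0,1]
    - [0,0,0.15,0,0,0,1]
    - [0,0,0.25,0,0,0,1]
    - [0,-0.1,0.35,0,0,0,1]
    - [0,-0.2,0.45,0,0,0,1]
    - [0,-0.3,0.5,0,0,0,1]
    - [0,-0.4,0.5,0,0,0,1]
    - [0,-0.5,0.5,0,0,0,1]
    - [0,-0.5,0.5,0,0,0,1]
    - [0,-0.5,0.5,0,0,0,1]

```text
time_s: 8.57
tool_pos: [0.5635, 0.0113, 0.3026]
eef_rot: [[0.992, -0.128, 0.0], [-0.128, -0.992, -0.001], [0.001, 0.0, -1.0]]
ft_force: [0.2, 0.1, -0.6]
opening: 0.0855
grip_force: 0.0
```

```bash
python3 - <<'E'
from rel import *
for f in("scene","top","wrist"):
    im,d,c=grab(f); M=pmap(d,c); print(f)
    if f=="wrist": cv2.imwrite("pics/w3.png",im)
    P=M.reshape(-1,3); k=np.hypot(P[:,0]-.564,P[:,1]-.166)<.042
    z=P[k,2]; z=z[np.isfinite(z)]; print("zmax",np.percentile(z,[95,98,99.5]))
    if f!="top":
        fitcup(M,np.array([.564,.166]),.045,.074,.113)
        fitcup(M,np.array([.564,.166]),0.,.072,.113,False)
    for nm,S in (("A",SA),):
        Q=P[np.isfinite(P).all(1)]; e=np.cross([0,0,1],n); e/=np.linalg.norm(e); ff=np.cross(n,e)
        h=(Q-S)@n; L=np.stack([(Q-S)@e,(Q-S)@ff],1); k=(np.hypot(*L.T)<.045)&(h>.01)&(h<.05); L=L[k]
        rs=np.array([.0305,.033]); g=lambda p:np.abs(np.hypot(*(L-p).T)[:,None]-rs).min(1)
        if len(L)>50:
            s=least_squares(g,[0,0],loss="soft_l1",f_scale=.002).x; print(nm,len(L),S+e*s[0]+ff*s[1])
delta(np.array([.579,-.059,.0957])+n*.15,RT)
E
```

```text
scene
zmax [0.15673838 0.15902958 0.16001158]
383 xy [0.5655 0.1671] tilt deg [ 0.88 -1.01] med 0.0015
191 xy [0.5643 0.1679] tilt deg [] med 0.0008
A 426 [ 0.58097724 -0.05758377  0.09646528]
top
zmax [0.15966345 0.16211227 0.16407801]
wrist
zmax [0.15789052 0.15855649 0.1590728 ]
3249 xy [0.5641 0.1628] tilt deg [0.05 1.01] med 0.0015
1709 xy [0.5619 0.1563] tilt deg [] med 0.0048
A 3459 [ 0.58047017 -0.05798749  0.09620148]
shift [-0.195 -0.222 -0.255] turn [-0.042 -0.347  0.002] tcp [0.5631 0.0164 0.302 ] t 8.7167
```

View pics/w3.png

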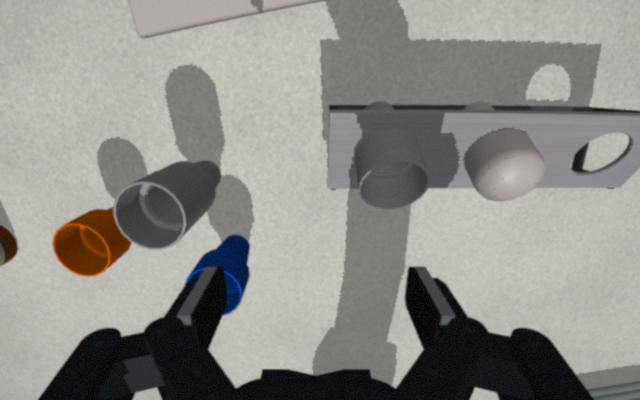

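The wrist view shows the nested pair upright at (150,215), cup A at (392,180) and the shaker still in place at (505,165). The stack's rim is at 0.159–0.160 m, so B is fully home. Next is A.

>>> carry_out:
  targets:
    - [-0.1,-0.07,0,-0.01,-0.09,0,1]
    - [-0.195,-0.15,0,-0.02,-0.18,0,1]
    - [-0.195,-0.22,0,-0.03,-0.27,0.002,1]
    - [-0.195,-0.22,-0.1,-0.042,-0.347,0.002,1]
    - [-0.193,-0.22,-0.2,-0.042,-0.347,0.002,1]
    - [-0.193,-0.22,-0.254,-0.042,-0.347,0.002,1]
    - [-0.193,-0.22,-0.254,-0.042,-0.347,0.002,1]
    - [-0.193,-0.22,-0.254,-0.042,-0.347,0.002,1]
    - [-0.193,-0.22,-0.254,-0.042,-0.347,0.002,1]
    - [-0.193,-0.22,-0.254,-0.042,-0.347,0.002,1]
    - [-0.193,-0.22,-0.254,-0.042,-0.347,0.002,1]

```text
time_s: 9.63
tool_pos: [0.5073, -0.0512, 0.2275]
eef_rot: [[0.858, -0.118, 0.5], [-0.103, -0.993, -0.059], [0.503, -0.001, -0.864]]
ft_force: [-0.8, -0.2, -0.1]
opening: 0.0853
grip_force: 0.0
```

```bash
python3 -c "
from h import *
S=np.array([.5798,-.0585,.096])
delta(S+n*.15,RT);delta(S+n*.036,RT)"
```

```text
shift [-0.007  0.005 -0.005] turn [-0.     0.002  0.001] tcp [ 0.5073 -0.0512  0.2275] t 9.6333
shift [ 0.182 -0.017 -0.334] turn [-0.     0.002  0.001] tcp [ 0.5073 -0.0512  0.2275] t 9.6333
```

>>> carry_out:
  targets:
    - [-0.007,0.005,-0.005,0,0.002,0.001,1]
    - [-0.007,0.005,-0.005,0,0.002,0.001,1]
    - [0.04,0,-0.085,0,0.002,0.001,1]
    - [0.085,-0.005,-0.165,0,0.002,0.001,1]
    - [0.12,-0.009,-0.225,0,0.002,0.001,1]
    - [0.15,-0.013,-0.278,0,0.002,0.001,1]
    - [0.17,-0.016,-0.313,0,0.002,0.001,1]
    - [0.182,-0.017,-0.334,0,0.002,0.001,1]
    - [0.182,-0.017,-0.334,0,0.002,0.001,1]
    - [0.182,-0.017,-0.334,0,0.002,0.001,1]
    - [0.182,-0.017,-0.334,0,0.002,0.001,0]
    - [0.182,-0.017,-0.334,0,0.002,0.001,0]
    - [0.182,-0.017,-0.334,0,0.002,0.001,0]
    - [0.182,-0.017,-0.334,0,0.002,0.001,0]
    - [0.182,-0.017,-0.334,0,0.002,0.001,0]
    - [0.182,-0.017,-0.334,0,0.002,0.001,0]
    - [0.182,-0.017,-0.334,0,0.002,0.001,0]

```text
time_s: 11.05
tool_pos: [0.5597, -0.0568, 0.1263]
eef_rot: [[0.861, -0.118, 0.495], [-0.102, -0.993, -0.059], [0.499, 0.0, -0.867]]
ft_force: [-5.9, 1.5, 5.5]
opening: 0.0656
grip_force: 64.1
```

>>> carry_out:
  targets:
    - [-0.033,0.004,0.058,0,0,0,0]
    - [-0.066,0.008,0.115,0,0,0,0]
    - [-0.099,0.012,0.173,0,0,0,0]
    - [-0.133,0.016,0.231,0,0,0,0]
    - [-0.166,0.0195,0.289,0,0,0,0]
    - [-0.199,0.023,0.346,0,0,0,0]
    - [-0.199,0.023,0.45,0,0.05,0,0]
    - [-0.15,0.023,0.55,0,0.12,0,0]
    - [-0.1,0.023,0.65,0,0.2,0,0]
    - [-0.1,0.05,0.65,0.02,0.28,0,0]
    - [-0.1,0.12,0.65,0.04,0.345,0,0]
    - [-0.06,0.22,0.65,0.04,0.345,0,0]
    - [0,0.34,0.65,0.04,0.345,0,0]
    - [0,0.46,0.65,0.04,0.345,0,0]
    - [0,0.46,0.65,0.04,0.345,0,0]
    - [0,0.46,0.65,0.04,0.345,0,0]
    - [0,0.46,0.65,0.04,0.345,0,0]

```text
time_s: 12.47
tool_pos: [0.5593, 0.0811, 0.3199]
eef_rot: [[0.993, -0.117, -0.001], [-0.117, -0.993, -0.002], [-0.001, 0.002, -1.0]]
ft_force: [-0.3, -0.4, -1.4]
opening: 0.0654
grip_force: 67.0
```

```bash
python3 -c "
from h import *
delta(np.array([.5635,.165,.300]),RD)"
```

```text
shift [ 0.014  0.28  -0.066] turn [ 0.001 -0.001 -0.   ] tcp [0.5593 0.0811 0.3199] t 12.4667
```

>>> carry_out:
  targets:
    - [0.01,0.1,0,0,0,0,0]
    - [0.014,0.19,0,0,0,0,0]
    - [0.014,0.28,0,0,0,0,0]
    - [0.014,0.28,-0.03,0,0,0,0]
    - [0.014,0.28,-0.066,0,0,0,0]
    - [0.014,0.28,-0.066,0,0,0,0]
    - [0.014,0.28,-0.066,0,0,0,0]
    - [0.014,0.28,-0.066,0,0,0,0]
    - [0.014,0.28,-0.066,0,0,0,0]
    - [0.014,0.28,-0.066,0,0,0,0]
    - [0.014,0.28,-0.066,0,0,0,0]

```text
time_s: 13.38
tool_pos: [0.5644, 0.1648, 0.3005]
eef_rot: [[0.993, -0.118, -0.0], [-0.118, -0.993, -0.001], [-0.0, 0.001, -1.0]]
ft_force: [0.0, -0.6, -1.4]
opening: 0.0655
grip_force: 67.1
```

```bash
python3 - <<'E'
from rel import *
s=telemetry.sense()["tool_pos"]; print(s)
for f in("scene","wrist"):
    im,d,c=grab(f); M=pmap(d,c)
    h=fitcup(M,np.array([.564,.164]),s[2]-.107,.005,.07 if f=="scene" else .115)
    c2=fitcup(M,np.array([.564,.166]),.045,.074,.113,False)
    print("held-C",np.round(h-c2,4))
s=telemetry.sense(); print(s["tool_pos"],s["eef_rot"][:,2])
E
```

```text
[0.56437261 0.1648123  0.30052663]
232 xy [0.5679 0.1672] tilt deg [-0.2  -0.32] med 0.0009
373 xy [0.5663 0.1666] tilt deg [] med 0.0014
held-C [0.0015 0.0006]
19047 xy [0.5687 0.1649] tilt deg [-0.88  0.04] med 0.0014
868 xy [0.5635 0.1651] tilt deg [] med 0.0003
held-C [ 0.0052 -0.0002]
[0.56418677 0.16519736 0.30038661] [-4.33518935e-04 -8.67723246e-04 -9.99999530e-01]
```

>>> carry_out:
  targets:
    - [-0.011,0,0,0,0,0,0]
    - [-0.011,0,-0.05,0,0,0,0]
    - [-0.011,0,-0.1,0,0,0,0]
    - [-0.011,0,-0.14,0,0,0,0]
    - [-0.011,0,-0.18,0,0,0,0]
    - [-0.011,0,-0.22,0,0,0,0]
    - [-0.011,0,-0.25,0,0,0,0]
    - [-0.011,0,-0.28,0,0,0,0]
    - [-0.011,0,-0.3,0,0,0,0]
    - [-0.011,0,-0.32,0,0,0,0]
    - [-0.011,0,-0.32,0,0,0,0]
    - [-0.011,0,-0.32,0,0,0,0]

```text
time_s: 14.48
tool_pos: [0.5607, 0.1653, 0.2039]
eef_rot: [[0.993, -0.117, -0.001], [-0.117, -0.993, -0.001], [-0.001, 0.001, -1.0]]
ft_force: [-0.7, -0.4, 0.1]
opening: 0.065
grip_force: 67.1
```

>>> carry_out:
  targets:
    - [0,0,-0.006,0,0,0,0]
    - [0,0,-0.012,0,0,0,0]
    - [0,0,-0.017,0,0,0,0]
    - [0,0,-0.017,0,0,0,0]
    - [0,0,-0.017,0,0,0,0]

```text
time_s: 14.9
tool_pos: [0.5607, 0.1652, 0.199]
eef_rot: [[0.993, -0.118, -0.001], [-0.118, -0.993, -0.001], [-0.001, 0.001, -1.0]]
ft_force: [0.4, -0.4, -0.8]
opening: 0.0656
grip_force: 67.1
```

>>> carry_out:
  targets:
    - [0,0,-0.004,0,0,0,0]
    - [0,0,-0.008,0,0,0,0]
    - [0,0,-0.008,0,0,0,0]
    - [0,0,-0.008,0,0,0,0]

```text
time_s: 15.23
tool_pos: [0.5609, 0.1654, 0.1968]
eef_rot: [[0.993, -0.118, -0.001], [-0.118, -0.993, -0.001], [-0.0, 0.001, -1.0]]
ft_force: [-0.7, 0.2, 0.1]
opening: 0.0654
grip_force: 67.2
```

>>> carry_out:
  targets:
    - [0,0,-0.004,0,0,0,0]
    - [0,0,-0.007,0,0,0,0]
    - [0,0,-0.007,0,0,0,0]
    - [0,0,-0.007,0,0,0,0]

```text
time_s: 15.57
tool_pos: [0.5618, 0.1656, 0.1967]
eef_rot: [[0.993, -0.118, 0.002], [-0.118, -0.993, -0.001], [0.002, 0.001, -1.0]]
ft_force: [-1.6, -0.7, 8.0]
opening: 0.0654
grip_force: 67.9
```

Contact came at the expected height. I'll release and retreat straight up.

>>> carry_out:
  targets:
    - [0,0,0,0,0,0,1]
    - [0,0,0,0,0,0,1]
    - [0,0,0,0,0,0,1]
    - [0,0,0,0,0,0,1]
    - [0,0,0.03,0,0,0,1]
    - [0,0,0.07,0,0,0,1]
    - [0,0,0.15,0,0,0,1]
    - [0,0,0.25,0,0,0,1]
    - [0,-0.1,0.35,0,0,0,1]
    - [0,-0.2,0.4,0,0,0,1]
    - [-0.1,-0.35,0.4,0,0,0,1]
    - [-0.2,-0.5,0.4,0,0,0,1]
    - [-0.2,-0.6,0.4,0,0,0,1]
    - [-0.2,-0.7,0.4,0,0,0,1]
    - [-0.2,-0.7,0.4,0,0,0,1]
    - [-0.2,-0.7,0.4,0,0,0,1]

```text
time_s: 16.9
tool_pos: [0.5006, -0.0484, 0.3156]
eef_rot: [[0.992, -0.125, 0.0], [-0.125, -0.992, -0.002], [0.001, 0.002, -1.0]]
ft_force: [0.4, 0.3, 0.2]
opening: 0.0852
grip_force: 0.0
```

```bash
python3 - <<'E'
from rel import *
for f in("scene","top"):
    im,d,c=grab(f); M=pmap(d,c); print(f)
    if f=="scene": cv2.imwrite("pics/s4.png",cv2.resize(im[90:320,170:400],(600,600),interpolation=cv2.INTER_CUBIC))
    P=M.reshape(-1,3); k=np.hypot(P[:,0]-.564,P[:,1]-.166)<.042
    z=P[k,2]; z=z[np.isfinite(z)]; print("zmax",np.percentile(z,[95,98,99.5]))
    for zf in((.09,.045,0) if f=="scene" else (.09,)): fitcup(M,np.array([.564,.166]),zf,.074,.113,False)
E
```

```text
scene
zmax [0.20065108 0.20392143 0.20538599]
406 xy [0.566  0.1672] tilt deg [] med 0.0015
208 xy [0.5652 0.1676] tilt deg [] med 0.0009
188 xy [0.564  0.1678] tilt deg [] med 0.0007
top
zmax [0.20503583 0.20679619 0.20876148]
125 xy [0.5603 0.1646] tilt deg [] med 0.0015
```

View pics/s4.png

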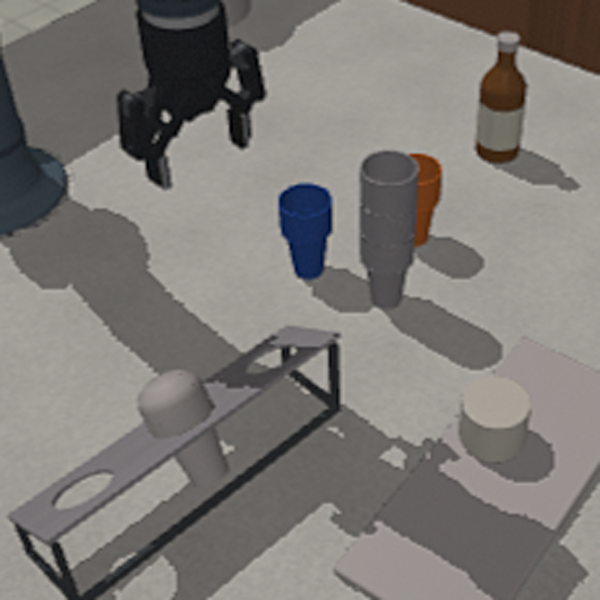

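The picture shows a straight three-cup stack at (388,230), free-standing, with its rim at 0.205 m as expected for fully home. The shaker (178,410), bottle and radish are unmoved, and the gripper is clear.

```bash
python3 -c "
from rig import workorder; print(workorder.sign_off())"
```

```text
the job is handed in; nothing more can be done
None
```

The job is handed in: both rack cups are nested fully home on the standing cup in one straight, free-standing stack, and the last picture showed the shaker, bottle and radish undisturbed; the hand-in call gave no verdict.

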